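# Clamp a sample under the ratchet probe stand

## Task

Set the red resin mount flat in the round nest of the probe stand's pulled-out tray and push the tray fully home, so that the mount stands under the probe. Then turn the knob on top clockwise, without leaning on it, until the probe is down on the mount and the ratchet has clicked over two to four times; let go and leave it pressed like that, with the blue and black mounts left where they are.

Things in the scene. Friction and masses are not known exactly. Their poses are not given: they have to be found in the camera images.
- red_mount: red cylinder of cast resin with a polished sample in its top face: 30 mm across, 18 mm high; stands loose on the worktop among two others like it; origin at the centre of its underside, z up
- blue_mount: blue resin mount, same size; origin at the centre of its underside; leave it alone
- black_mount: black resin mount, same size; origin at the centre of its underside; leave it alone
- stand: probe stand bolted to the worktop: grey base 230 x 120 mm, 14 mm high, with two rails, a steel column and a blue arm. Origin on the worktop straight under the axis of probe and knob; x points along the rails from the tray's handle to the column (the way the tray is pushed home), z up. Base from x = -150 to +80 mm; column at x = +62 mm, 22 mm thick, its top 129 mm above the worktop
- head: blue arm clamped on the column, at a height that differs from day to day; origin on the axis of probe and knob at the underside of the arm (34 mm thick, round nose of 17 mm radius about the axis); its axes are those of the stand
- probe: steel probe, 19 mm across, under the arm on the axis; slides up and down without turning, carries screw and knob. Its contact face is 28 mm below this origin and starts 3.5 to 9 mm above where the mount's top will be. Clockwise turning drives it down 20 mm a turn (3.18 mm a rad) until it meets the mount; at slip it presses with about 25 N (over 32 N harms the mount), and the screw holds by itself
- nest (a point): centre of the floor of the round nest on the aluminium tray, 30 mm above the worktop. The nest is a black ring 5 mm high, 33 mm inside, 43 mm outside, so the mount sits in it with 1.5 mm play all round and stands 13 mm out of it. Axes as the stand's; moves with the tray. With the tray out it lies 95 mm in front of the probe axis, clear of the arm
- tray_handle (a point): middle of the grip of the tray's upright black pull knob (18 mm across, 38 mm high, this point 28 mm above the tray's top face, 58 mm above the worktop), 95 mm in front of the nest on the tray's tongue. Axes as the stand's
- tray (a joint): how far the tray has been pushed in along the stand's x, in m: 0 pulled out, 0.095 fully home against its stop (nest under the probe). Slides with about 2 N of friction and stays where it is left
- knob_grip (a point): point on the axis of the black ribbed ratchet knob to grip from above, 14 mm below its top. Knob 33 mm across, its side 42 mm high (28 mm of it below this point), a slimmer silver ring under it. It sinks with the probe as it is turned, so the hand must follow it down; once the probe meets the mount it sinks no more. Its x axis turns with the knob (the white mark on top lies along -x)
- ratchet_knob (a joint): slip of the knob on its screw, rad, positive clockwise from above: 0 at the start, unchanged while the screw follows the knob, +0.524 (30 degrees) per click once the ratchet slips. Running free takes about 0.16 N m; the ratchet slips at about 0.23 N m, the torque falling and rising with each click. Pulling up on the knob takes load off the mount, pressing down on it adds to the load on the mount
Things that resemble listed ones, but are neither listed nor needed, are in the scene too. Of the things like the red_mount, leave any that is orange; of the rest the larger one is meant.

How it is judged:
By the outcome, as a careful person would: the job done as asked, in the order asked, and still so for the second after the job is handed in, with the robot touching nothing.
It also fails if it takes over 72 s, if anything falls off the work surface, if the arm or the gripper's body presses on something with over 40 N, if the wrist force passes 120 N, or if a joint passes its speed limit or range.

## Robot

A 6-joint arm with a two-finger parallel gripper is mounted at the origin on a cart in front of the work surface, level with it; the furniture and walls round the work are solid. World frame = base frame: x ahead of the robot, y to its left, z up, the work surface at z = 0. Lengths are in m, angles in degrees, forces in N, time in s.
With the tool pointing down it reaches from about 0.4 to 0.825 m from the base axis. Payload 7 kg.
Tool frame: the origin (TCP) lies between the finger pads; the fingertips stand 14 mm ahead of it and the grasp point (between the pads) lies 5 mm behind it; z points along the fingers, y is the line along which they close (so a half turn about z gives the same grasp; the last joint's range is limited). The gripper opens to 88 mm and grips with 3 to 60 N. Pads are 19 mm wide; open, the fingers measure 130 mm over their backs; the gripper's body (78 mm by 193 mm) begins 47 mm behind the grasp point.
Start: joints at [-50.529, 20.546, 0.682, 0, -70.136, -16.507], TCP at [0.263, -0.621, 0.241] pointing down, gripper open.
Joint ranges: [-176.03, 176.03], [-82.01, 121.73], [-58.28, 71.71], [-173.87, 95.51], [-174.79, -0.11], [-173.66, 173.66]. Speed limits (degrees/s): [136.94, 136.94, 172.46, 180, 180, 180].

## Interface

Orientations are given as [roll, pitch, yaw] about the fixed x, y, z axes, in that order (R = Rz(yaw) Ry(pitch) Rx(roll)).
In Python, from plant import status, cams, job gives the robot as it stands. The module is installed in compiled form; this text tells all that it offers.
- The arm moves only by the tool step_arm, never from a script. Its arguments are lists of equal length, an entry for each row: "xyz": the shift along the tool's x, y, z each as a share of 20 cm, from -1 to 1, a list of three; "yaw": the turn about the tool's z as a share of 360 degrees, from -1 to 1; "claw": the closure, from -1 (fully open) to 1 (shut). A call has 1 to 20 rows; each row is the pose to reach, as a shift and turn from the pose commanded when the call began, along the tool's axes at that moment, turning the shorter way round; what a row does not reach only later rows make up. A row lasts 1/12 s, in which the tool goes at most 41.7 mm and 7.16 degrees, less where a joint would pass 70% of its speed; a pose out of reach is approached as far as the arm can. A call with a number of a shift or a turn outside -1 to 1 is refused whole. A call with a gripper value outside its range is refused whole. The fingers move at their own pace and stop on an object; "grip_force" is the grip in N (left out, the last holds). Time passes only in rows, so rows that repeat a pose let the fingers close. It gives the time, the measured TCP pose, the force, the opening and the grip force at its end, in the units of the state.
- status.get_state(): the state, without advancing time (a new reading comes with each control period).
- cams.capture(name): name is "scene" or "top" or "wrist"; returns (picture, depth): 420x560x3 uint8, blue, green, red; 420x560 float32, m along the optical axis (not along the pixel's ray), 0 where there is no reading.
- cams.calibration(name): a dict with "mtx" (3x3 intrinsics, pixels), "camera_from_world" (4x4, takes a point from world to camera coordinates); the wrist camera has in their place "T_tool_cam" (4x4, takes a point from camera to tool coordinates, whose origin is the TCP and whose axes are the flange's). Camera axes: x right, y down, z forward; pixel columns grow to the right and rows downward; lengths in m; the calibration is good to about 2 mm. The wrist camera is an equidistant fisheye: a pixel r from the principal point sees the ray r / f radians off the axis. A picture is of the moment at which its call begins: read the wrist's pose just before it. calibration takes no time and is no camera call.
- job.close_job(): hands the job in; it is judged then, once.
The state is a dict: "time_s": time; "joints": joint angles; "qd": joint speeds; "joint_torque": joint torques, N m; "tcp_pos": TCP position; "eef_rot": TCP orientation; "contact_force": force on the tool from outside, world axes, zero at the start; "moment": the same for the moment, N m; "gripper_width": finger opening in m; "gripper_force": force on a finger pad.
Only numpy, scipy, OpenCV 4.12 (cv2) and the standard library are available. Lean on these libraries where they do the work, as an engineer would, in place of code of your own. Each camera call takes 0.05 s, during which the arm holds its last target. There are 200 camera calls.

## Working session

There is one attempt and no reset: what is moved stays moved. The work goes in short steps, Python scripts to look and compute and a tool call to move; the robot and the scene stay as the last step left them, time stands still between calls to the robot, and variables do not carry over. Pictures are saved under pics/ and viewed, at most 10 in all, crops included, and the job is handed in when it is done.

Besides the shell and the picture viewer there is one more tool, called after ">>>" as name([rows], argument=value, ...), one row to a line, values as JSON. step_arm: Moves the arm, as the interface text tells. Shift numbers are shares of 20 cm and turn numbers shares of 360 degrees, none past 1 either way. Its arguments: {"type":"object","properties":{"xyz":{"type":"array"},"yaw":{"type":"array"},"claw":{"type":"array"},"grip_force":{"type":"number"}},"required":["xyz","yaw","claw"]}

```bash
mkdir -p pics; cat > h.py <<'E'
import numpy as np, cv2
from plant import status, cams, job
def cap(n):
    im,d=cams.capture(n); np.save(f'{n}_d.npy',d); cv2.imwrite(f'{n}_im.png',im); return im,d
def px2w(n,u,v,d=None,z=None):
    c=cams.calibration(n); K=np.array(c['mtx']); T=np.linalg.inv(np.array(c['camera_from_world']))
    r=np.linalg.inv(K)@[u,v,1]
    if z is None: return T[:3,:3]@(r*d)+T[:3,3]
    R=T[:3,:3]@r; return T[:3,3]+R*(z-T[2,3])/R[2]
E
python3 - <<'E'
from h import *
print(status.get_state())
for n in('scene','top'):
    im,d=cap(n); cv2.imwrite(f'pics/{n}1.png',im)
    print(n,cams.calibration(n))
print(cams.calibration('wrist'))
E
```

```text
{'time_s': 0.0, 'joints': array([-5.05290982e+01,  2.05901750e+01,  6.34214142e-01, -1.97641476e-02,
       -7.01366674e+01, -1.65068243e+01]), 'qd': array([ 0.0784168 ,  0.08456981,  0.00112233,  0.05990874, -0.11235905,
        0.07903482]), 'joint_torque': array([-3.28103924e-04, -5.82713020e+01,  2.93043941e+01,  6.99712202e+00,
        6.59991187e-03, -1.79769040e-04]), 'tcp_pos': array([ 0.26314489, -0.62108615,  0.23964137]), 'eef_rot': array([ 1.79905910e+02, -8.50695547e-03, -1.57042646e+02]), 'contact_force': array([-0.10887676,  0.27061689, -0.25500013]), 'moment': array([-0.02078385, -0.0323966 ,  0.02384423]), 'gripper_force': 0.0, 'gripper_width': 0.087650822960321}
scene {'mtx': array([[469.18059549,   0.        , 274.86439751],
       [  0.        , 469.18059549, 214.73792374],
       [  0.        ,   0.        ,   1.        ]]), 'camera_from_world': array([[-0.74183127, -0.67056575, -0.00528655,  0.48086162],
       [-0.45382157,  0.50782491, -0.73222937,  0.25269237],
       [ 0.49369258, -0.54079149, -0.68103759,  0.75380865],
       [ 0.        ,  0.        ,  0. 
[... 277 characters left out ...]
    [-0.98225477,  0.02216489, -0.18623716,  0.53202789],
       [ 0.18543143, -0.0341116 , -0.98206496,  1.10248057],
       [ 0.        ,  0.        ,  0.        ,  1.        ]])}
{'mtx': array([[325.1922621 ,   0.        , 281.26363822],
       [  0.        , 325.1922621 , 214.81756627],
       [  0.        ,   0.        ,   1.        ]]), 'T_tool_cam': array([[-1.34586901e-04, -9.56472649e-01, -2.91821955e-01,
         7.93296869e-02],
       [ 9.99998481e-01,  3.78444714e-04, -1.70158107e-03,
         4.19435624e-04],
       [ 1.73795423e-03, -2.91821741e-01,  9.56471145e-01,
        -1.44025981e-01],
       [ 0.00000000e+00,  0.00000000e+00,  0.00000000e+00,
         1.00000000e+00]])}
```

View pics/top1.png

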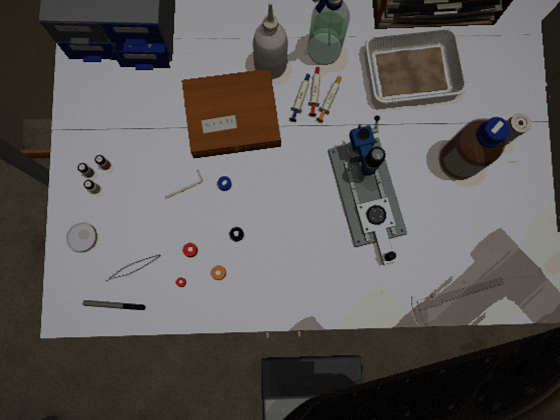

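View pics/scene1.png

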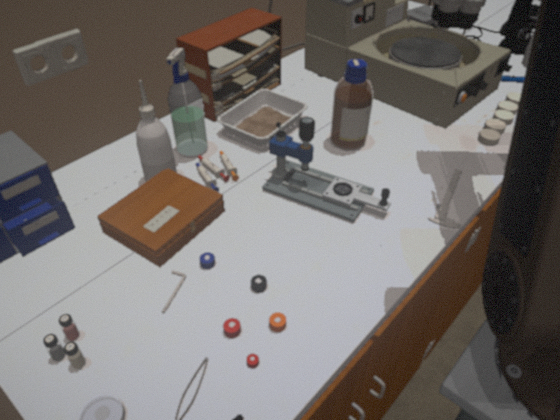

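Top view: the large red mount is at about (190,250), the small red at (181,282), orange at (218,272), blue at (224,183) and black at (236,234). The stand has its nest near (376,214), tray handle near (390,257) and knob near (376,156). Next I'll enlarge crops.

```bash
python3 - <<'E'
from h import *
im=cv2.imread('top_im.png'); im=cv2.convertScaleAbs(im,alpha=1.6,beta=10)
a=cv2.resize(im[118:268,320:420],None,fx=4,fy=4,interpolation=cv2.INTER_CUBIC)
b=cv2.resize(im[225:300,165:265],None,fx=4,fy=4,interpolation=cv2.INTER_CUBIC)
o=np.zeros((600,800,3),np.uint8);o[:, :400]=a;o[:300,400:]=b
cv2.imwrite('pics/crop1.png',o)
hsv=cv2.cvtColor(cv2.imread('top_im.png'),cv2.COLOR_BGR2HSV)
m=((hsv[...,0]<5)|(hsv[...,0]>172))&(hsv[...,1]>150)&(hsv[...,2]>70)
n,l,s,c=cv2.connectedComponentsWithStats(m.astype(np.uint8))
for i in range(1,n):
  if s[i,4]>15: print(s[i],c[i], px2w('top',*c[i],z=.018))
d=np.load('top_d.npy')
print(d[246:256,186:196].round(3)[::3,::3])
for u,v in[(376,214),(390,257),(376,156),(360,140),(190,250),(182,282),(300,250)]:print(u,v,px2w('top',u,v,d=d[v,u]).round(4))
E
```

```text
[315  67   4   6  18] [316.94444444  69.77777778] [0.87550977 0.02154871 0.018     ]
[311 104   4   9  23] [312.69565217 107.73913043] [0.78288571 0.03487371 0.018     ]
[183 243  14  13 119] [189.53781513 249.44537815] [0.46480765 0.31274988 0.018     ]
[176 278  10   9  53] [180.54716981 281.96226415] [0.39568032 0.33144487 0.018     ]
[[1.164 1.161 1.163 1.162]
 [1.156 1.164 1.158 1.164]
 [1.158 1.161 1.159 1.156]
 [1.159 1.153 1.166 1.181]]
376 214 [ 0.5314 -0.0935  0.0282]
390 257 [ 0.4328 -0.1096  0.0662]
376 156 [ 0.6174 -0.0688  0.1813]
360 140 [ 0.6723 -0.0517  0.1143]
190 250 [0.4638 0.312  0.0165]
182 282 [0.3958 0.329  0.0143]
300 250 [ 0.4599  0.0735 -0.0008]
```

View pics/crop1.png

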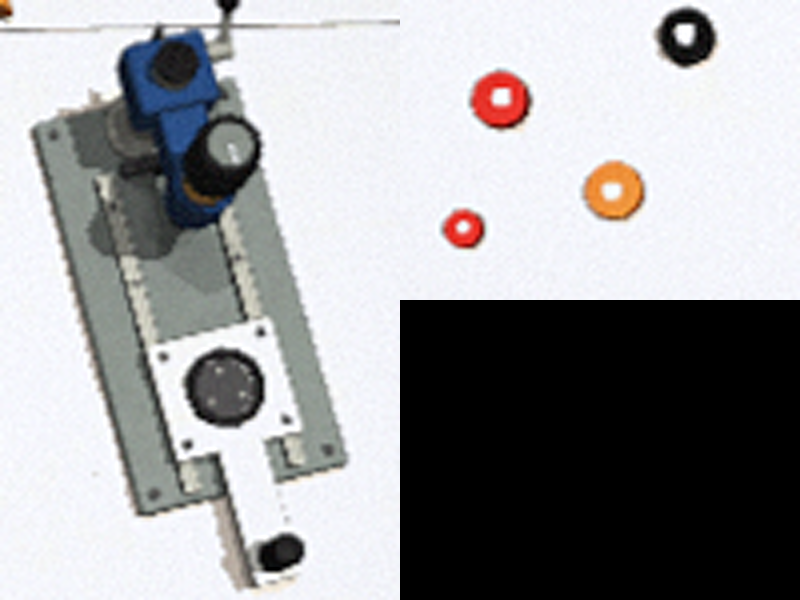

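Crop: the red mount's top is at (190.2,249), nest centre at (376.2,214.7), handle top at (390.2,256) and knob top at (377,153.7). I'll work out the coarse stand pose from these.

```bash
cat >> h.py <<'E'
def wproj(P,s):
    "world pts -> wrist pixels, given state"
    from scipy.spatial.transform import Rotation as Ro
    c=cams.calibration('wrist');K=np.array(c['mtx'])
    Tt=np.eye(4);Tt[:3,:3]=Ro.from_euler('xyz',s['eef_rot'],degrees=True).as_matrix();Tt[:3,3]=s['tcp_pos']
    return K,Tt@np.array(c['T_tool_cam'])
def wray(u,v,s,z=None,d=None):
    K,T=wproj(None,s); x=(u-K[0,2])/K[0,0];y=(v-K[1,2])/K[1,1];r=np.hypot(x,y)
    k=np.sin(r)/r if r>1e-9 else 1
    R=np.array([x*k,y*k,np.cos(r)])
    if d is not None: return T[:3,:3]@(R*d/R[2])+T[:3,3]
    R=T[:3,:3]@R; return T[:3,3]+R*(z-T[2,3])/R[2]
def shift(xyz,yaw=None):
    "share-of-20cm shift from current measured pose to target TCP"
    from scipy.spatial.transform import Rotation as Ro
    s=status.get_state(); R=Ro.from_euler('xyz',s['eef_rot'],degrees=True).as_matrix()
    d=R.T@(np.array(xyz)-s['tcp_pos'])/.2
    t=None if yaw is None else -(((yaw-s['eef_rot'][2]+180)%360)-180)/360
    return d.round(4),t
E
python3 - <<'E'
from h import *
n=px2w('top',376.2,214.7,z=.035);hd=px2w('top',390.2,256,z=.068)
print(n,hd,np.linalg.norm((n-hd)[:2]),np.degrees(np.arctan2(*(n-hd)[1::-1])))
for z in(.17,.18,.19):
    k=px2w('top',377,153.7,z=z);print(k,np.linalg.norm((k-n)[:2]),np.degrees(np.arctan2(*(k-n)[1::-1])))
d=np.load('top_d.npy');print([px2w('top',u,v,d=d[v,u]).round(4) for u in(374,377,380) for v in(151,154,157)])
print([px2w('top',*p,z=.014) for p in[(330.5,149.5),(354.5,246),(406,233)]])
print(px2w('top',190.1,248.8,z=.018))
print(shift([.46,-.15,.24],-170),shift([.45,.31,.24],-170))
E
```

```text
[ 0.52860403 -0.09246748  0.035     ] [ 0.43471207 -0.10972611  0.068     ] 0.09546496834317687 10.415489336474721
[ 0.62537703 -0.07343712  0.17      ] 0.09862640964691971 11.1252237355258
[ 0.62236296 -0.07128818  0.18      ] 0.09612127806478866 12.728964813840488
[ 0.61934889 -0.06913923  0.19      ] 0.09369544644584804 14.417130700890356
[array([ 0.6285, -0.0662,  0.178 ]), array([ 0.6215, -0.0651,  0.1813]), array([ 0.6149, -0.0644,  0.1832]), array([ 0.6285, -0.0721,  0.1777]), array([ 0.6217, -0.0712,  0.1803]), array([ 0.6157, -0.0709,  0.1801]), array([ 0.6279, -0.0776,  0.1792]), array([ 0.6207, -0.0764,  0.1831]), array([ 0.6157, -0.0768,  0.1797])]
[array([ 0.68426042, -0.00203035,  0.014     ]), array([ 0.46404359, -0.0450218 ,  0.014     ]), array([ 0.49001025, -0.16026195,  0.014     ])]
[0.46617586 0.3115518  0.018     ]
(array([-1.8251e+00,  1.7854e+00,  1.0000e-03]), np.float64(0.03598820468334481)) (array([-2.6761e+00,  3.9227e+00,  3.9000e-03]), np.float64(0.03598820468334481))
```

>>> step_arm([
  [-1,1,0],
  [-1,1,0],
  [-1,1,0],
  [-1,1,0],
  [-1,1,0],
  [-1,1,0],
  [-1,1,0],
  [-1,1,0],
], yaw=[0.0333,0.0333,0.0333,0.0333,0.0333,0.0333,0.0333,0.0333], claw=[-1,-1,-1,-1,-1,-1,-1,-1])

```text
time_s: 0.77
tcp_pos: [0.3707, -0.3551, 0.2408]
eef_rot: [180.0, 0.1, -168.8]
contact_force: [0.6, 0.2, 0.5]
gripper_width: 0.0875
gripper_force: 0.0
```

>>> step_arm([
  [-0.76,1,0],
  [-0.76,1,0],
  [-0.76,1,0],
  [-0.76,1,0],
  [-0.76,1,0],
  [-0.76,1,0],
  [-0.76,1,0],
  [-0.76,1,0],
  [-0.76,1,0],
], yaw=[0,0,0,0,0,0,0,0,0], claw=[-1,-1,-1,-1,-1,-1,-1,-1,-1])

```text
time_s: 1.52
tcp_pos: [0.4803, -0.1339, 0.2402]
eef_rot: [180.0, -0.1, -169.0]
contact_force: [-0.9, -0.5, -0.2]
gripper_width: 0.0873
gripper_force: 0.0
```

```bash
python3 - <<'E'
from h import *
import pickle
s=status.get_state();im,d=cap('wrist');pickle.dump(s,open('w2.pkl','wb'))
np.save('w2_d.npy',d)
im=cv2.convertScaleAbs(im,alpha=1.5,beta=10)
cv2.imwrite('w2.png',im);cv2.imwrite('pics/w2.png',cv2.resize(im,(800,600),interpolation=cv2.INTER_CUBIC))
print(s['tcp_pos'],s['eef_rot'])
E
```

```text
[ 0.48034545 -0.13391055  0.24020881] [ 1.79993461e+02 -5.38774877e-02 -1.68956452e+02]
```

View pics/w2.png

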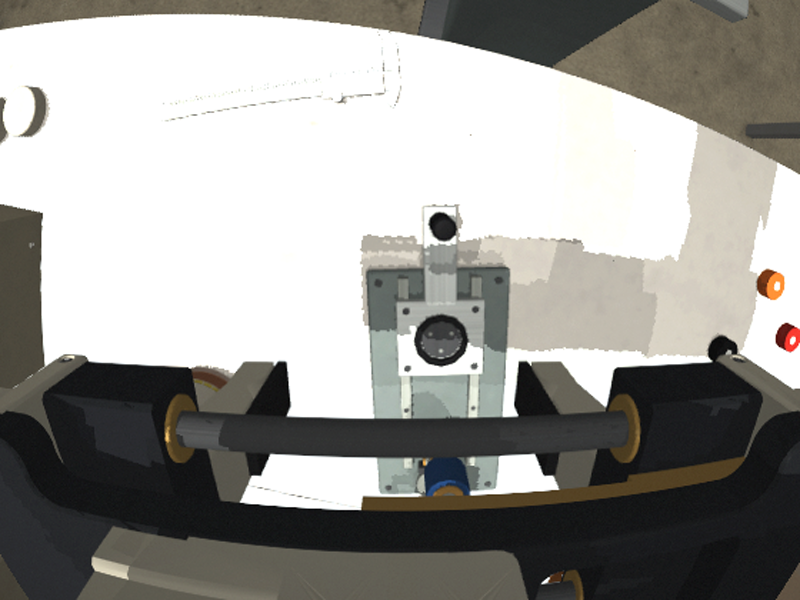

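The wrist view shows the nest ring at (441,340), the handle top at (443,226) and the arm nose at (447,478), with the stand upright in the frame. I'll refine these with blob fits.

```bash
python3 - <<'E'
from h import *
import pickle
s=pickle.load(open('w2.pkl','rb'));im=cv2.imread('w2.png');d=np.load('w2_d.npy')
g=im.max(2)
for name,(x0,y0,x1,y1),z,th in[('ring',(285,212,332,262),.035,50),('handle',(297,143,325,172),.068,90)]:
    m=(g[y0:y1,x0:x1]<th).astype(np.uint8)
    n,l,st,c=cv2.connectedComponentsWithStats(m)
    i=1+st[1:,4].argmax(); cs,_=cv2.findContours((l==i).astype(np.uint8),0,2)
    k=max(cs,key=len)[:,0]+[x0,y0]
    W=np.array([wray(u,v,s,z=z) for u,v in k])
    print(name,st[i]);(cx,cy),(a,b),_=cv2.fitEllipse(W[:,:2].astype(np.float32)*1000);print(cx,cy,a,b)
for p in[(308,237),(309,158),(290,225)]:print(wray(*p,s,d=d[p[1],p[0]]))
# base corners in 800 px image
C=[wray(u/1.42857,v/1.42857,s,z=.014) for u,v in[(368,269),(509,268),(379,491),(496,490)]]
for c in C:print(c.round(4))
for a,b in((0,2),(1,3)):
    v=C[b]-C[a];print(np.degrees(np.arctan2(v[1],v[0])),np.hypot(*v[:2]))
E
```

```text
ring [  6   9  36  35 407]
528.5693359375 -92.85493469238281 41.16400146484375 42.441226959228516
handle [  4   6  19  19 273]
435.0882873535156 -114.5986557006836 16.031126022338867 20.098892211914062
[ 0.52895421 -0.09287815  0.03023888]
[ 0.43498485 -0.11527389  0.06753854]
[ 0.51903478 -0.11631245  0.0285205 ]
[ 0.4868 -0.161   0.014 ]
[ 0.4632 -0.047   0.014 ]
[ 0.7083 -0.1132  0.014 ]
[0.6871 0.0044 0.014 ]
12.193147760542933 0.2266381414626637
12.935139708705874 0.22975150597467434
```

>>> step_arm([
  [-0.18,1,0],
  [-0.18,1,0],
  [-0.18,1,0],
  [-0.18,1,0],
  [-0.18,1,0],
  [-0.18,1,0],
], yaw=[-0.0038,-0.0038,-0.0038,-0.0038,-0.0038,-0.0038], claw=[-0.2,-0.2,-0.2,-0.2,-0.2,-0.2])

```text
time_s: 2.07
tcp_pos: [0.4782, 0.0723, 0.2408]
eef_rot: [180.0, 0.1, -167.6]
contact_force: [-0.1, -0.9, 0.3]
gripper_width: 0.0549
gripper_force: 0.0
```

>>> step_arm([
  [-0.18,1,0.3],
  [-0.18,1,0.3],
  [-0.18,1,0.3],
  [-0.18,1,0.3],
  [-0.18,1,0.3],
  [-0.18,1,0.3],
  [-0.18,1,0.3],
  [-0.18,1,0.3],
], yaw=[0,0,0,0,0,0,0,0], claw=[-0.2,-0.2,-0.2,-0.2,-0.2,-0.2,-0.2,-0.2])

```text
time_s: 2.73
tcp_pos: [0.4705, 0.2709, 0.1802]
eef_rot: [-180.0, -0.1, -167.7]
contact_force: [-1.2, 0.0, 0.2]
gripper_width: 0.0528
gripper_force: 0.0
```

```bash
cat > look.py <<'E'
from h import *
s=status.get_state();im,d=cap('wrist')
hsv=cv2.cvtColor(im,cv2.COLOR_BGR2HSV)
m=((hsv[...,0]<6)|(hsv[...,0]>172))&(hsv[...,1]>120)&(hsv[...,2]>60)
n,l,st,c=cv2.connectedComponentsWithStats(m.astype(np.uint8))
print(s['tcp_pos'],s['eef_rot'],s['gripper_width'])
for i in range(1,n):
    if st[i,4]<100: continue
    k=max(cv2.findContours((l==i).astype(np.uint8),0,2)[0],key=len)[:,0]
    W=np.array([wray(u,v,s,z=.018) for u,v in k],np.float32)
    e=cv2.fitEllipse(W[:,:2]*1000)
    # white sample square centre inside blob
    f=np.zeros(m.shape,np.uint8);cv2.drawContours(f,[k[:,None]],-1,1,-1);f&=(hsv[...,1]<80).astype(np.uint8)
    y,x=np.nonzero(f); w=wray(x.mean(),y.mean(),s,z=.018) if len(x)>5 else None
    print(st[i],e,w)
cv2.imwrite('pics/look.png',im)
E
python3 look.py
```

```text
[0.47050299 0.27094462 0.18022725] [-1.79952478e+02 -5.60619704e-02 -1.67706774e+02] 0.05277380708695426
[349 131  22  21 298] ((396.2921447753906, 330.9018249511719), (18.763158798217773, 20.318674087524414), 171.90248107910156) [0.39705446 0.33164795 0.018     ]
[310 190  30  29 585] ((464.6310119628906, 313.2616271972656), (28.546037673950195, 29.09749412536621), 84.4135513305664) [0.4656908  0.31254991 0.018     ]
```

>>> step_arm([
  [-0.018,0.21,0.3],
  [-0.018,0.21,0.5],
  [-0.018,0.21,0.65],
  [-0.018,0.21,0.74],
  [-0.018,0.21,0.79],
  [-0.018,0.21,0.79],
  [-0.018,0.21,0.79],
  [-0.018,0.21,0.79],
  [-0.018,0.21,0.79],
  [-0.018,0.21,0.79],
  [-0.018,0.21,0.79],
  [-0.018,0.21,0.79],
], yaw=[0,0,0,0,0,0,0,0,0,0,0,0], claw=[-0.2,-0.2,-0.2,-0.2,-0.2,-0.2,-0.2,1,1,1,1,1], grip_force=15)

```text
time_s: 3.78
tcp_pos: [0.4652, 0.3144, 0.0238]
eef_rot: [179.9, 0.1, -167.6]
contact_force: [-1.1, 0.1, 7.1]
gripper_width: 0.0286
gripper_force: 15.0
```

```bash
python3 - <<'E'
from h import *
s=status.get_state();im,d=cap('wrist');print(s['tcp_pos'],s['contact_force'],s['moment'])
a=cv2.resize(im[150:330,180:400],None,fx=2.6,fy=2.6,interpolation=cv2.INTER_CUBIC)
cv2.imwrite('pics/g1.png',cv2.convertScaleAbs(a,alpha=1.5,beta=10))
E
```

```text
[0.46524397 0.31444005 0.0237713 ] [-1.13632726  0.09889746  7.13019109] [-0.47059894  0.33803336  0.00571835]
```

View pics/g1.png

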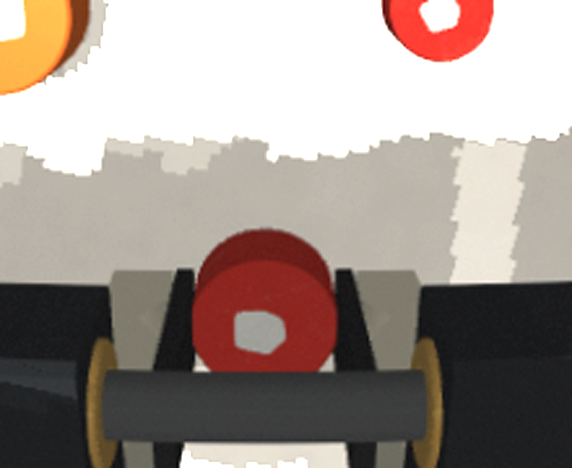

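>>> step_arm([
  [0,0,-0.15],
  [0,0,-0.35],
  [0,0,-0.5],
  [0.06,-0.15,-0.5],
  [0.06,-0.35,-0.5],
  [0.06,-0.55,-0.5],
  [0.06,-0.75,-0.5],
  [0.06,-0.92,-0.5],
  [0.06,-1,-0.5],
  [0.06,-1,-0.5],
], yaw=[0,0,0,0,0,0,0,0,0,0], claw=[1,1,1,1,1,1,1,1,1,1])

```text
time_s: 4.67
tcp_pos: [0.4957, 0.1131, 0.1227]
eef_rot: [-180.0, -0.0, -167.8]
contact_force: [-0.1, -0.4, -0.5]
gripper_width: 0.0286
gripper_force: 15.0
```

>>> step_arm([
  [0.06,-0.15,0],
  [0.06,-0.35,0],
  [0.06,-0.55,0],
  [0.06,-0.75,0],
  [0.06,-0.92,0],
  [0.06,-1,0],
  [0.06,-1,0],
  [0.06,-1,0],
], yaw=[0,0,0,0,0,0,0,0], claw=[1,1,1,1,1,1,1,1])

```text
time_s: 5.33
tcp_pos: [0.5268, -0.0825, 0.1224]
eef_rot: [180.0, -0.0, -167.8]
contact_force: [-0.8, -0.8, -0.7]
gripper_width: 0.0287
gripper_force: 15.0
```

```bash
python3 - <<'E'
from h import *
import pickle
s=status.get_state();im,d=cap('wrist');pickle.dump(s,open('w3.pkl','wb'));np.save('w3_d.npy',d)
print(s['tcp_pos'],s['eef_rot'],s['contact_force'],s['gripper_width'])
im=cv2.convertScaleAbs(im,alpha=1.5,beta=10);cv2.imwrite('w3.png',im)
cv2.imwrite('pics/w3.png',cv2.resize(im[60:320,140:480],None,fx=2.3,fy=2.3,interpolation=cv2.INTER_CUBIC))
print(shift([.5286,-.0927,.0538]))
E
```

```text
[ 0.52684437 -0.08245703  0.12241772] [ 1.79993617e+02 -1.28313744e-02 -1.67772563e+02] [-0.77721621 -0.81253599 -0.68841464] 0.028659782024632027
(array([ 0.0026, -0.0556,  0.3434]), None)
```

View pics/w3.png

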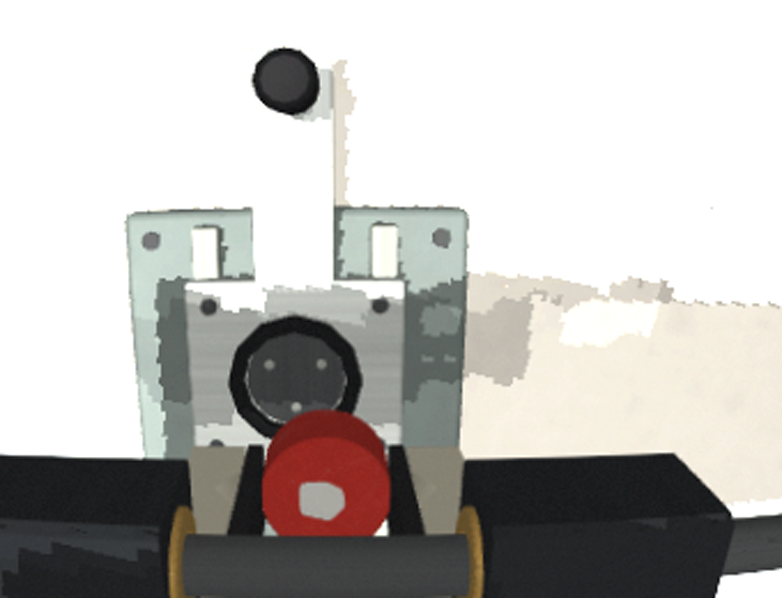

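Here the ring is centred near (295,380) in the crop and the held mount near (326,495). I'll fit both in world coordinates, all from the wrist camera.

```bash
python3 - <<'E'
from h import *
import pickle
from scipy.optimize import least_squares
s=pickle.load(open('w3.pkl','rb'));im=cv2.imread('w3.png')
f=lambda x,y,z:wray(x/2.3+140-.3,y/2.3+60-.3,s,z=z)[:2]
def fit(P,z,r):
    W=np.array([f(*p,z) for p in P])
    q=least_squares(lambda q:np.hypot(*(W-q[:2]).T)-q[2],[*W.mean(0),r]);print(q.x,q.fun.round(4));return q.x
n=fit([(230,378),(361,378),(296,316),(250,331),(342,331),(240,417)],.035,.0215)
i=fit([(245,378),(347,378),(296,330)],.035,.0165)
mt=fit([(262,490),(391,490),(326,436),(280,455),(373,455),(276,527),(381,524)],.1166,.015)
h=fit([(253,80),(320,80),(287,47)],.068,.009)
print(np.degrees(np.arctan2(*(n-h)[1::-1])),np.hypot(*(n-h)[:2]))
print(s['tcp_pos'][:2]-mt[:2])
t=s['tcp_pos'][:2]+n[:2]-mt[:2];print(t,shift([*t,.0538]))
E
```

```text
[ 0.52848829 -0.09230527  0.02205645] [-0.0006 -0.0005 -0.0002  0.0001  0.0007  0.0006]
[ 0.52794749 -0.09217859  0.01671205] [-0. -0.  0.]
[ 0.52575171 -0.08230901  0.01445219] [ 0.0002  0.      0.0001 -0.0001 -0.0002 -0.0001  0.0001]
[ 0.43691026 -0.11233089  0.00874207] [0. 0. 0.]
12.334862005725574 0.09374198714965477
[ 0.00109266 -0.00014802]
[ 0.52958095 -0.09245329] (array([-0.0025, -0.0554,  0.3434]), None)
```

>>> step_arm([
  [-0.001,-0.055,0.1],
  [-0.001,-0.055,0.2],
  [-0.001,-0.055,0.27],
  [-0.001,-0.055,0.28],
  [-0.001,-0.055,0.28],
  [-0.001,-0.055,0.28],
], yaw=[0,0,0,0,0,0], claw=[1,1,1,1,1,1])

```text
time_s: 5.88
tcp_pos: [0.5299, -0.0917, 0.0673]
eef_rot: [-180.0, 0.0, -167.6]
contact_force: [-0.6, 0.3, -0.1]
gripper_width: 0.0287
gripper_force: 15.0
```

```bash
python3 - <<'E'
from h import *
s=status.get_state();print(s['tcp_pos'],s['eef_rot'],s['contact_force'],shift([.5293,-.0924,.0538]))
E
```

```text
[ 0.52993561 -0.09172204  0.06729009] [-1.79984821e+02  3.59438238e-02 -1.67565957e+02] [-0.57967666  0.27514762 -0.08636367] (array([ 0.0039, -0.0026,  0.0674]), None)
```

>>> step_arm([
  [0.004,-0.003,0.02],
  [0.004,-0.003,0.04],
  [0.004,-0.003,0.055],
  [0.004,-0.003,0.064],
  [0.004,-0.003,0.064],
  [0.004,-0.003,0.064],
], yaw=[0,0,0,0,0,0], claw=[1,1,1,1,1,1])

```text
time_s: 6.38
tcp_pos: [0.5289, -0.0933, 0.0541]
eef_rot: [-180.0, 0.0, -167.7]
contact_force: [-0.9, 0.6, 3.0]
gripper_width: 0.0284
gripper_force: 15.0
```

>>> step_arm([
  [0,0,0],
  [0,0,0],
  [0,0,0],
  [0,0,-0.1],
  [0,0,-0.25],
  [0,0,-0.4],
  [0,0,-0.4],
  [0,0,-0.4],
], yaw=[0,0,0,0,0,0,0,0], claw=[-0.2,-0.2,-0.2,-0.2,-0.2,-0.2,-0.2,-0.2])

```text
time_s: 7.05
tcp_pos: [0.5299, -0.0932, 0.1356]
eef_rot: [-180.0, 0.2, -167.7]
contact_force: [0.3, 0.9, -1.0]
gripper_width: 0.0521
gripper_force: 0.0
```

```bash
python3 - <<'E'
from h import *
import pickle
s=status.get_state();im,d=cap('wrist');pickle.dump(s,open('w4.pkl','wb'));np.save('w4_d.npy',d)
print(s['tcp_pos'],s['eef_rot'],s['gripper_width'])
im=cv2.convertScaleAbs(im,alpha=1.5,beta=10);cv2.imwrite('w4.png',im)
cv2.imwrite('pics/w4.png',cv2.resize(im[60:320,140:480],None,fx=2.3,fy=2.3,interpolation=cv2.INTER_CUBIC))
E
```

```text
[ 0.52994181 -0.09320191  0.13556194] [-179.98501909    0.23380154 -167.65620933] 0.05213924277199715
```

View pics/w4.png

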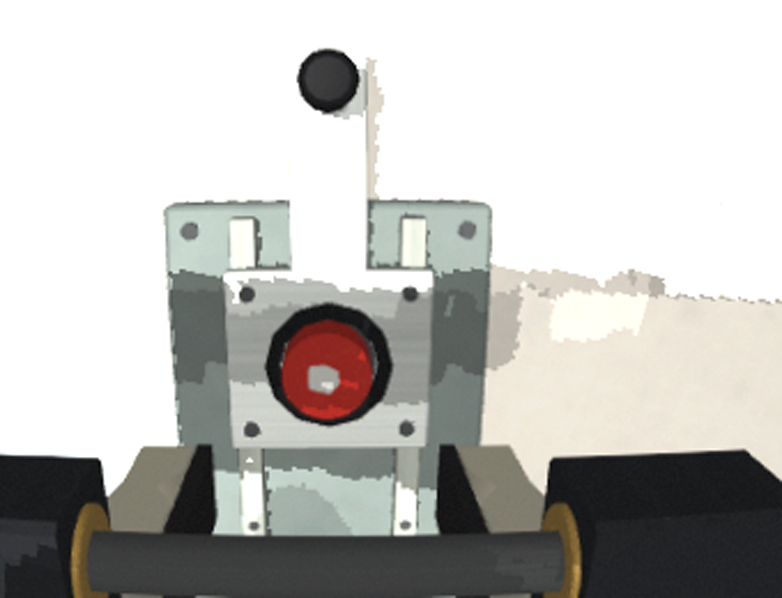

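The red mount sits inside the ring at (328,370). Next is the handle.

>>> step_arm([
  [0.2,0.004,0],
  [0.38,0.004,0],
  [0.477,0.004,0.02],
  [0.477,0.004,0.2],
  [0.477,0.004,0.35],
  [0.477,0.004,0.413],
  [0.477,0.004,0.413],
  [0.477,0.004,0.413],
  [0.477,0.004,0.413],
  [0.477,0.004,0.413],
  [0.477,0.004,0.413],
  [0.477,0.004,0.413],
  [0.477,0.004,0.413],
], yaw=[0,0,0,0,0,0,0,0,0,0,0,0,0], claw=[-0.2,-0.2,-0.2,-0.2,-0.2,-0.2,-0.2,-0.2,0.9,0.9,0.9,0.9,0.9], grip_force=12)

```text
time_s: 8.18
tcp_pos: [0.4357, -0.1128, 0.0517]
eef_rot: [-180.0, 0.1, -167.7]
contact_force: [0.1, 0.3, 0.9]
gripper_width: 0.0251
gripper_force: 0.0
```

>>> step_arm([
  [0,0,0],
  [0,0,0],
  [-0.03,0,0],
  [-0.09,0,0],
  [-0.15,0,0],
  [-0.21,0,0],
  [-0.27,0,0],
  [-0.33,0,0],
  [-0.38,0,0],
  [-0.42,0,0],
  [-0.44,0,0],
  [-0.46,0,0],
  [-0.465,0,0],
  [-0.465,0,0],
], yaw=[0,0,0,0,0,0,0,0,0,0,0,0,0,0], claw=[1,1,1,1,1,1,1,1,1,1,1,1,1,1])

```text
time_s: 9.35
tcp_pos: [0.528, -0.0926, 0.0515]
eef_rot: [-180.0, 0.1, -167.6]
contact_force: [0.3, -0.1, 5.0]
gripper_width: 0.018
gripper_force: 12.0
```

>>> step_arm([
  [-0.005,0,0],
  [-0.01,0,0],
  [-0.015,0,0],
  [-0.02,0,0],
  [-0.02,0,0],
], yaw=[0,0,0,0,0], claw=[1,1,1,1,1])

```text
time_s: 9.77
tcp_pos: [0.5285, -0.0925, 0.0513]
eef_rot: [180.0, -0.2, -167.7]
contact_force: [-9.7, -1.3, 13.3]
gripper_width: 0.0175
gripper_force: 12.0
```

>>> step_arm([
  [0.01,0,0],
  [0.02,0,0],
  [0.02,0,0],
  [0.02,0,0],
  [0.02,0,-0.15],
  [0.05,0,-0.35],
  [0.05,0,-0.55],
  [0.05,0,-0.75],
  [0.05,0,-0.9],
  [0.05,0,-1],
  [0.05,0,-1],
  [0.05,0,-1],
], yaw=[0,0,0,0,0,0,0,0,0,0,0,0], claw=[-0.2,-0.2,-0.2,-0.2,-0.2,-0.2,-0.2,-0.2,-0.2,-0.2,-0.2,-0.2])

```text
time_s: 10.77
tcp_pos: [0.5212, -0.0941, 0.2524]
eef_rot: [180.0, 0.2, -167.7]
contact_force: [-1.5, 0.1, -0.3]
gripper_width: 0.0526
gripper_force: 0.0
```

```bash
python3 - <<'E'
from h import *
import pickle
s=status.get_state();im,d=cap('wrist');pickle.dump(s,open('w5.pkl','wb'));np.save('w5_d.npy',d)
print(s['tcp_pos'],s['eef_rot'],s['joints'],s['contact_force'])
im=cv2.convertScaleAbs(im,alpha=1.5,beta=10);cv2.imwrite('w5.png',im)
sc,_=cap('scene');sc=cv2.convertScaleAbs(sc,alpha=1.5,beta=10)
t,_=cap('top');t=cv2.convertScaleAbs(t,alpha=1.5,beta=10)
o=np.zeros((600,800,3),np.uint8)
o[:400,:400]=cv2.resize(im[120:320,180:380],(400,400),interpolation=cv2.INTER_CUBIC)
o[:400,400:]=cv2.resize(sc[100:225,250:375],(400,400),interpolation=cv2.INTER_CUBIC)
o[400:,:200]=cv2.resize(t[115:215,325:425],(200,200));o[400:,200:600]=cv2.resize(im,(400,200))
cv2.imwrite('pics/w5.png',o)
E
```

```text
[ 0.52116688 -0.09405322  0.25237526] [ 179.99311951    0.1839279  -167.65750287] [ 1.09953913e+01  6.24475705e+00 -1.66526244e+01 -1.21773765e-02
 -6.69189037e+01 -8.86481272e+01] [-1.53705445  0.1368716  -0.29912772]
```

View pics/w5.png

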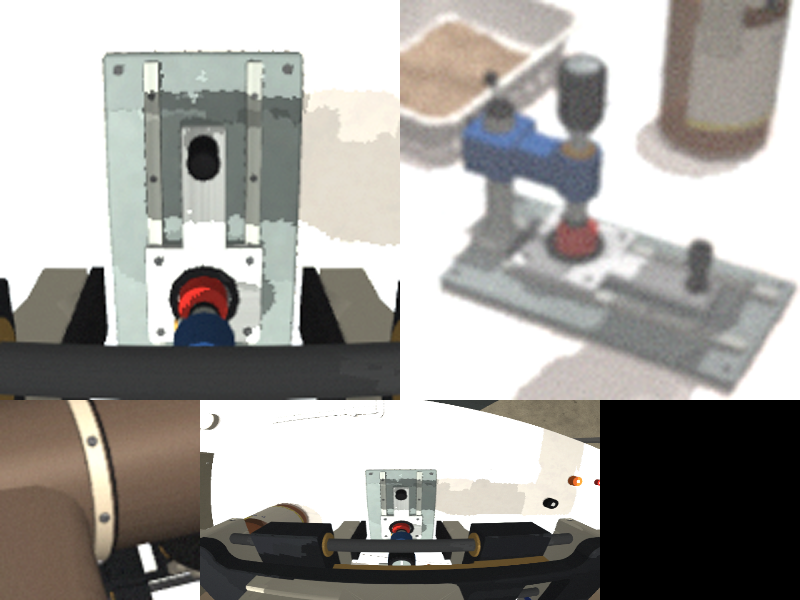

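The mount is home under the probe. In the scene crop the knob top is at about (583,62), and the handle stands at the home position. Next I'll measure the knob top and arm top heights.

```bash
python3 - <<'E'
from h import *
d=np.load('scene_d.npy')
def med(us,vs):
    P=np.array([px2w('scene',u,v,d=d[v,u]) for u in us for v in vs if d[v,u]>0]);return np.median(P,0).round(4),P.std(0).round(4)
print('knob top',med(range(305,311),range(118,121)))
for v in range(112,170,4):print(v,med(range(303,309),[v])[0])
for u in range(286,302,3):print(u,[med([u],[v])[0][2] for v in range(138,160,3)])
print(px2w('scene',307,119.4,z=.18),px2w('scene',307,119.4,z=.185))
print(shift([.6213,-.0722,.162]))
E
```

```text
knob top (array([ 0.6216, -0.0741,  0.1811]), array([0.0035, 0.0031, 0.001 ]))
112 [ 8.315e-01 -3.337e-01 -3.000e-04]
116 [ 8.173e-01 -3.161e-01  7.000e-04]
120 [ 0.6232 -0.0685  0.1808]
124 [ 0.6148 -0.0591  0.1787]
128 [ 0.6129 -0.057   0.17  ]
132 [ 0.6128 -0.0573  0.1606]
136 [ 0.6136 -0.0589  0.1501]
140 [ 0.6124 -0.0594  0.1402]
144 [ 0.6183 -0.0689  0.1224]
148 [ 0.6158 -0.0642  0.1157]
152 [ 0.611  -0.0582  0.1103]
156 [ 0.6118 -0.0599  0.0987]
160 [ 0.6112 -0.0593  0.0895]
164 [ 0.6151 -0.0647  0.0723]
168 [ 0.6143 -0.0653  0.0605]
286 [np.float64(0.1142), np.float64(0.1143), np.float64(0.1095), np.float64(0.1068), np.float64(0.0983), np.float64(0.0895), np.float64(0.0038), np.float64(0.0001)]
289 [np.float64(0.1136), np.float64(0.1117), np.float64(0.1089), np.float64(0.1078), np.float64(0.1008), np.float64(0.0929), np.float64(0.0834), np.float64(0.0005)]
292 [np.float64(0.1077), np.float64(0.1099), np.float64(0.1112), np.float64(0.1081), np.float64(0.1042), np.float64(0.0943), np.float64(0.0867), np.float64(-0.0003)]
295 [np.float64(-0.0003), np.float64(0.0011), np.float64(0.1092), np.float64(0.1095), np.float64(0.1045), np.float64(0.0971), np.float64(0.0896), np.float64(0.0)]
298 [np.float64(-0.0004), np.float64(0.0028), np.float64(0.1104), np.float64(0.116), np.float64(0.108), np.float64(0.0992), np.float64(0.0922), np.float64(0.0855)]
301 [np.float64(0.1434), np.float64(-0.0007), np.float64(0.116), np.float64(0.1175), np.float64(0.1145), np.float64(0.1064), np.float64(0.0971), np.float64(0.0887)]
[ 0.62262332 -0.07301902  0.18      ] [ 0.61759995 -0.06654232  0.185     ]
(array([-0.52  , -0.001 ,  0.4385]), None)
```

>>> step_arm([
  [-0.1,0,0],
  [-0.25,0,0],
  [-0.4,0,0],
  [-0.52,0,0],
  [-0.52,0,0],
  [-0.52,0,0],
  [-0.52,0,0],
  [-0.52,0,0],
  [-0.52,0,0],
  [-0.52,0,0],
  [-0.52,0,0],
  [-0.52,0,0],
  [-0.52,0,0],
  [-0.52,0,0],
  [-0.52,0,0],
  [-0.52,0,0],
  [-0.52,0,0],
], yaw=[-0.3056,-0.3056,-0.3056,-0.3056,-0.3056,-0.3056,-0.3056,-0.3056,-0.3056,-0.3056,-0.3056,-0.3056,-0.3056,-0.3056,-0.3056,-0.3056,-0.3056], claw=[-0.2,-0.2,-0.2,-0.2,-0.2,-0.2,-0.2,-0.2,-0.2,-0.2,-0.2,-0.2,-0.2,-0.2,-0.2,-0.2,-0.2])

```text
time_s: 12.33
tcp_pos: [0.6215, -0.0721, 0.2495]
eef_rot: [179.9, 0.1, -57.5]
contact_force: [-0.3, 0.0, 0.4]
gripper_width: 0.0525
gripper_force: 0.0
```

>>> step_arm([
  [0,0,0],
  [0,0,0],
  [0,0,0],
  [0,0,0],
  [0,0,0],
  [0,0,0],
  [0,0,0],
  [0,0,0],
  [0,0,0],
  [0,0,0],
  [0,0,0],
  [0,0,0],
  [0,0,0],
  [0,0,0],
  [0,0,0],
  [0,0,0],
  [0,0,0],
], yaw=[-0.3056,-0.3056,-0.3056,-0.3056,-0.3056,-0.3056,-0.3056,-0.3056,-0.3056,-0.3056,-0.3056,-0.3056,-0.3056,-0.3056,-0.3056,-0.3056,-0.3056], claw=[-0.2,-0.2,-0.2,-0.2,-0.2,-0.2,-0.2,-0.2,-0.2,-0.2,-0.2,-0.2,-0.2,-0.2,-0.2,-0.2,-0.2])

```text
time_s: 13.75
tcp_pos: [0.6217, -0.0721, 0.25]
eef_rot: [-179.9, 0.1, 52.4]
contact_force: [-0.5, -0.1, -0.0]
gripper_width: 0.0527
gripper_force: 0.0
```

```bash
python3 - <<'E'
from h import *
s=status.get_state();print(s['tcp_pos'],s['eef_rot'],s['joints'],s['moment'],shift([.6216,-.0724,.162]))
E
```

```text
[ 0.62167534 -0.07210021  0.24999213] [-1.79923727e+02  7.41437240e-02  5.23721456e+01] [ 1.12257016e+01  1.56976295e+01 -5.00629645e+00 -9.24130588e-03
 -6.94020934e+01  1.31149654e+02] [-0.1286583   0.12117934  0.04223361] (array([-0.0008,  0.0012,  0.44  ]), None)
```

>>> step_arm([
  [0,0,0.15],
  [0,0,0.3],
  [0,0,0.4],
  [0,0,0.44],
  [0,0,0.44],
  [0,0,0.44],
], yaw=[0,0,0,0,0,0], claw=[-0.2,-0.2,-0.2,-0.2,-0.2,-0.2])

```text
time_s: 14.25
tcp_pos: [0.6224, -0.0722, 0.1634]
eef_rot: [180.0, 0.0, 52.3]
contact_force: [-0.4, 0.3, 0.7]
gripper_width: 0.0528
gripper_force: 0.0
```

>>> step_arm([
  [0,0,0],
  [0,0,0],
  [0,0,0],
  [0,0,0],
  [0,0,0],
  [0,0,0],
], yaw=[0,0,0,0,0,0], claw=[1,1,1,1,1,1], grip_force=25)

```text
time_s: 14.75
tcp_pos: [0.6223, -0.0719, 0.1642]
eef_rot: [179.9, -0.1, 52.4]
contact_force: [-2.0, 2.2, 6.8]
gripper_width: 0.0325
gripper_force: 25.0
```

```bash
cat > st.py <<'E'
from h import *
s=status.get_state();print(s['time_s'],s['tcp_pos'].round(4),'yaw',s['eef_rot'][2].round(2),'F',s['contact_force'].round(1),'M',s['moment'].round(3),'w',round(s['gripper_width'],4))
E
python3 st.py
```

```text
14.75 [ 0.6223 -0.0719  0.1642] yaw 52.38 F [-2.   2.2  6.8] M [ 0.548  0.836 -0.01 ] w 0.0325
```

>>> step_arm([
  [0,0,0],
  [0,0,0],
  [0,0,0],
  [0,0,0],
  [0,0,0],
], yaw=[0.015,0.03,0.045,0.06,0.075], claw=[1,1,1,1,1])

```text
time_s: 15.17
tcp_pos: [0.622, -0.0719, 0.1629]
eef_rot: [-180.0, -0.0, 25.1]
contact_force: [0.2, 0.2, -3.7]
gripper_width: 0.0327
gripper_force: 25.0
```

```bash
python3 st.py
```

```text
15.1667 [ 0.622  -0.0719  0.1629] yaw 25.11 F [ 0.2  0.2 -3.7] M [ 0.046 -0.262  0.199] w 0.0327
```

>>> step_arm([
  [0,0,0.003],
  [0,0,0.005],
  [0,0,0.0067],
], yaw=[0.019,0.038,0.057], claw=[1,1,1])

```text
time_s: 15.42
tcp_pos: [0.622, -0.0718, 0.1617]
eef_rot: [-180.0, -0.0, 4.5]
contact_force: [0.9, 1.6, -0.0]
gripper_width: 0.0331
gripper_force: 25.0
```

```bash
python3 st.py
```

```text
15.4167 [ 0.622  -0.0718  0.1617] yaw 4.53 F [ 0.9  1.6 -0. ] M [0.46  0.121 0.142] w 0.0331
```

>>> step_arm([
  [0,0,0.0019],
  [0,0,0.0038],
], yaw=[0.019,0.038], claw=[1,1])

```text
time_s: 15.58
tcp_pos: [0.622, -0.0718, 0.1609]
eef_rot: [-180.0, -0.0, -9.2]
contact_force: [0.4, 1.5, -0.1]
gripper_width: 0.0322
gripper_force: 25.0
```

```bash
python3 st.py
```

```text
15.5833 [ 0.622  -0.0718  0.1609] yaw -9.15 F [ 0.4  1.5 -0.1] M [0.548 0.156 0.097] w 0.0322
```

>>> step_arm([
  [0,0,0.0018],
  [0,0,0.0036],
], yaw=[0.019,0.038], claw=[1,1])

```text
time_s: 15.75
tcp_pos: [0.622, -0.0717, 0.1602]
eef_rot: [-180.0, 0.0, -22.8]
contact_force: [-0.8, 2.1, -0.4]
gripper_width: 0.0327
gripper_force: 25.0
```

```bash
python3 st.py
```

```text
15.75 [ 0.622  -0.0717  0.1602] yaw -22.83 F [-0.8  2.1 -0.4] M [0.667 0.132 0.17 ] w 0.0327
```

>>> step_arm([
  [0,0,0.0018],
], yaw=[0.019], claw=[1])

```text
time_s: 15.83
tcp_pos: [0.622, -0.0717, 0.1598]
eef_rot: [-180.0, 0.0, -29.7]
contact_force: [-0.4, 1.9, 0.3]
gripper_width: 0.0325
gripper_force: 25.0
```

```bash
python3 st.py
```

```text
15.8333 [ 0.622  -0.0717  0.1598] yaw -29.67 F [-0.4  1.9  0.3] M [0.681 0.065 0.171] w 0.0325
```

>>> step_arm([
  [0,0,0.0018],
], yaw=[0.019], claw=[1])

```text
time_s: 15.92
tcp_pos: [0.622, -0.0717, 0.1596]
eef_rot: [-180.0, 0.0, -36.5]
contact_force: [0.0, 2.1, 1.3]
gripper_width: 0.0327
gripper_force: 25.0
```

```bash
python3 st.py
```

```text
15.9167 [ 0.622  -0.0717  0.1596] yaw -36.5 F [0.  2.1 1.3] M [0.795 0.346 0.212] w 0.0327
```

>>> step_arm([
  [0,0,0],
], yaw=[0.019], claw=[1])

```text
time_s: 16.0
tcp_pos: [0.622, -0.0716, 0.1595]
eef_rot: [-180.0, 0.0, -43.3]
contact_force: [1.1, 3.2, -1.5]
gripper_width: 0.0329
gripper_force: 25.0
```

```bash
python3 st.py
```

```text
16.0 [ 0.622  -0.0716  0.1595] yaw -43.35 F [ 1.1  3.2 -1.5] M [0.91  0.104 0.19 ] w 0.0329
```

>>> step_arm([
  [0,0,0],
], yaw=[0.019], claw=[1])

```text
time_s: 16.08
tcp_pos: [0.622, -0.0715, 0.1594]
eef_rot: [-180.0, 0.0, -50.2]
contact_force: [0.7, 2.3, -0.4]
gripper_width: 0.0327
gripper_force: 25.0
```

```bash
python3 st.py
```

```text
16.0833 [ 0.622  -0.0715  0.1594] yaw -50.18 F [ 0.7  2.3 -0.4] M [0.892 0.121 0.153] w 0.0327
```

>>> step_arm([
  [0,0,0],
], yaw=[0.019], claw=[1])

```text
time_s: 16.17
tcp_pos: [0.622, -0.0715, 0.1594]
eef_rot: [-180.0, 0.0, -57.0]
contact_force: [0.0, 1.9, -0.3]
gripper_width: 0.0327
gripper_force: 25.0
```

```bash
python3 st.py
```

```text
16.1667 [ 0.622  -0.0715  0.1594] yaw -57.03 F [ 0.   1.9 -0.3] M [0.899 0.126 0.145] w 0.0327
```

>>> step_arm([
  [0,0,0],
], yaw=[0.019], claw=[1])

```text
time_s: 16.25
tcp_pos: [0.622, -0.0716, 0.1594]
eef_rot: [-180.0, 0.0, -63.9]
contact_force: [1.2, 1.2, -1.5]
gripper_width: 0.0325
gripper_force: 25.0
```

```bash
python3 st.py
```

```text
16.25 [ 0.622  -0.0716  0.1594] yaw -63.86 F [ 1.2  1.2 -1.5] M [ 0.768 -0.     0.192] w 0.0325
```

>>> step_arm([
  [0,0,0],
], yaw=[0.0185], claw=[1])

```text
time_s: 16.33
tcp_pos: [0.622, -0.0716, 0.1594]
eef_rot: [-180.0, 0.0, -70.5]
contact_force: [0.7, 3.0, -0.7]
gripper_width: 0.0329
gripper_force: 25.0
```

```bash
python3 st.py
```

```text
16.3333 [ 0.622  -0.0716  0.1594] yaw -70.53 F [ 0.7  3.  -0.7] M [ 0.963 -0.014  0.185] w 0.0329
```

>>> step_arm([
  [0,0,0],
], yaw=[0.0185], claw=[1])

```text
time_s: 16.42
tcp_pos: [0.6221, -0.0715, 0.1594]
eef_rot: [-180.0, 0.0, -77.2]
contact_force: [0.9, 2.7, 0.0]
gripper_width: 0.0326
gripper_force: 25.0
```

```bash
python3 st.py
```

```text
16.4167 [ 0.6221 -0.0715  0.1594] yaw -77.17 F [0.9 2.7 0. ] M [ 1.067 -0.004  0.217] w 0.0326
```

>>> step_arm([
  [0,0,0],
], yaw=[0.0185], claw=[1])

```text
time_s: 16.5
tcp_pos: [0.6221, -0.0715, 0.1594]
eef_rot: [-180.0, 0.0, -83.8]
contact_force: [0.5, 2.6, -0.7]
gripper_width: 0.0324
gripper_force: 25.0
```

```bash
python3 st.py; python3 - <<'E'
from h import *
for n in('scene','top'):
    im,_=cap(n);cv2.imwrite(n+'_k.png',im)
E
```

```text
16.5 [ 0.6221 -0.0715  0.1594] yaw -83.83 F [ 0.5  2.6 -0.7] M [ 1.031 -0.018  0.221] w 0.0324
```

>>> step_arm([
  [0,0,0],
], yaw=[0.0185], claw=[1])

```text
time_s: 16.68
tcp_pos: [0.6221, -0.0716, 0.1594]
eef_rot: [-180.0, 0.0, -89.8]
contact_force: [1.6, 2.6, -2.0]
gripper_width: 0.0324
gripper_force: 25.0
```

```bash
python3 st.py
```

```text
16.6833 [ 0.6221 -0.0716  0.1594] yaw -89.83 F [ 1.6  2.6 -2. ] M [ 1.146 -0.102  0.141] w 0.0324
```

>>> step_arm([
  [0,0,0],
], yaw=[0.0139], claw=[1])

```text
time_s: 16.77
tcp_pos: [0.6221, -0.0716, 0.1594]
eef_rot: [-180.0, 0.0, -95.2]
contact_force: [1.3, 3.4, -1.2]
gripper_width: 0.033
gripper_force: 25.0
```

```bash
python3 st.py
```

```text
16.7667 [ 0.6221 -0.0716  0.1594] yaw -95.21 F [ 1.3  3.4 -1.2] M [ 1.203 -0.125  0.096] w 0.033
```

>>> step_arm([
  [0,0,0],
], yaw=[0.0139], claw=[1])

```text
time_s: 16.85
tcp_pos: [0.6221, -0.0716, 0.1594]
eef_rot: [-180.0, 0.0, -100.2]
contact_force: [0.9, 3.3, -1.7]
gripper_width: 0.0325
gripper_force: 25.0
```

```bash
python3 st.py
```

```text
16.85 [ 0.6221 -0.0716  0.1594] yaw -100.16 F [ 0.9  3.3 -1.7] M [ 1.357 -0.17   0.146] w 0.0325
```

>>> step_arm([
  [0,0,0],
], yaw=[0.0139], claw=[1])

```text
time_s: 16.93
tcp_pos: [0.6221, -0.0716, 0.1594]
eef_rot: [-180.0, 0.0, -105.2]
contact_force: [0.7, 3.3, -1.7]
gripper_width: 0.0328
gripper_force: 25.0
```

```bash
python3 st.py
```

```text
16.9333 [ 0.6221 -0.0716  0.1594] yaw -105.16 F [ 0.7  3.3 -1.7] M [ 1.365 -0.192  0.19 ] w 0.0328
```

>>> step_arm([
  [0,0,0],
], yaw=[0.0139], claw=[1])

```text
time_s: 17.02
tcp_pos: [0.6222, -0.0715, 0.1594]
eef_rot: [-180.0, 0.0, -110.2]
contact_force: [0.2, 3.5, -1.0]
gripper_width: 0.0328
gripper_force: 25.0
```

```bash
python3 st.py
```

```text
17.0167 [ 0.6222 -0.0715  0.1594] yaw -110.15 F [ 0.2  3.5 -1. ] M [ 1.399 -0.137  0.21 ] w 0.0328
```

>>> step_arm([
  [0,0,0],
], yaw=[0.0139], claw=[1])

```text
time_s: 17.1
tcp_pos: [0.6221, -0.0715, 0.1594]
eef_rot: [180.0, 0.0, -115.2]
contact_force: [0.2, 3.1, -1.6]
gripper_width: 0.0329
gripper_force: 25.0
```

```bash
python3 st.py
```

```text
17.1 [ 0.6221 -0.0715  0.1594] yaw -115.16 F [ 0.2  3.1 -1.6] M [ 1.324 -0.155  0.158] w 0.0329
```

The torque peaks at yaw of about -52, -82 and -112, with contact at about -37, so three clicks have passed. I'll advance a few degrees into the valley and release.

>>> step_arm([
  [0,0,0],
  [0,0,0],
], yaw=[0.0139,0.0139], claw=[1,1])

```text
time_s: 17.27
tcp_pos: [0.6221, -0.0716, 0.1594]
eef_rot: [180.0, 0.0, -120.2]
contact_force: [1.5, 3.9, -2.1]
gripper_width: 0.0329
gripper_force: 25.0
```

```bash
python3 st.py
```

```text
17.2667 [ 0.6221 -0.0716  0.1594] yaw -120.2 F [ 1.5  3.9 -2.1] M [ 1.429 -0.251 -0.014] w 0.0329
```

>>> step_arm([
  [0,0,0],
  [0,0,0],
  [0,0,0],
  [0,0,0],
  [0,0,-0.1],
  [0,0,-0.25],
  [0,0,-0.4],
  [0,0,-0.5],
  [0,0,-0.5],
], yaw=[0,0,0,0,0,0,0,0,0], claw=[-0.2,-0.2,-0.2,-0.2,-0.2,-0.2,-0.2,-0.2,-0.2])

```text
time_s: 18.02
tcp_pos: [0.6241, -0.0725, 0.2653]
eef_rot: [-179.6, 0.2, -120.1]
contact_force: [0.3, -0.5, 0.8]
gripper_width: 0.0524
gripper_force: 0.0
```

```bash
python3 st.py
```

```text
18.0167 [ 0.6241 -0.0725  0.2653] yaw -120.11 F [ 0.3 -0.5  0.8] M [ 0.019 -0.117  0.006] w 0.0524
```

>>> step_arm([
  [0.2,0.1,0],
  [0.4,0.2,0],
  [0.6,0.3,0],
  [0.8,0.4,0],
  [1,0.5,0],
  [1,0.5,0],
  [1,0.5,0],
], yaw=[0,0,0,0,0,0,0], claw=[-0.2,-0.2,-0.2,-0.2,-0.2,-0.2,-0.2])

```text
time_s: 18.6
tcp_pos: [0.4318, -0.1962, 0.2601]
eef_rot: [-180.0, 0.0, -120.3]
contact_force: [-0.3, 0.3, -0.7]
gripper_width: 0.0527
gripper_force: 0.0
```

```bash
python3 - <<'E'
from h import *
sc,d=cap('scene');t,dt=cap('top')
def med(us,vs):
    P=np.array([px2w('scene',u,v,d=d[v,u]) for u in us for v in vs]);return np.median(P,0).round(4)
for v in range(116,126):print(v,med(range(305,311),[v]))
b=lambda im:cv2.convertScaleAbs(im,alpha=1.5,beta=10)
r=lambda im,w,h:cv2.resize(b(im),(w,h),interpolation=cv2.INTER_CUBIC)
o=np.zeros((600,800,3),np.uint8)
o[:400,:400]=r(cv2.imread('pics/scene1.png')[105:205,260:360],400,400)
o[:400,400:]=r(sc[105:205,260:360],400,400)
o[400:,:200]=r(cv2.imread('pics/top1.png')[130:180,350:400],200,200);o[400:,200:400]=r(t[130:180,350:400],200,200)
o[400:,400:667]=r(t,267,200)
cv2.imwrite('pics/fin.png',o)
E
```

```text
116 [ 8.133e-01 -3.188e-01  6.000e-04]
117 [ 0.8095 -0.3166  0.0009]
118 [ 8.068e-01 -3.121e-01 -6.000e-04]
119 [ 0.6284 -0.0821  0.1748]
120 [ 0.6249 -0.0778  0.1763]
121 [ 0.6215 -0.0735  0.1762]
122 [ 0.6196 -0.0717  0.1755]
123 [ 0.6166 -0.0682  0.1759]
124 [ 0.6143 -0.0643  0.1763]
125 [ 0.6122 -0.0628  0.1753]
```

View pics/fin.png

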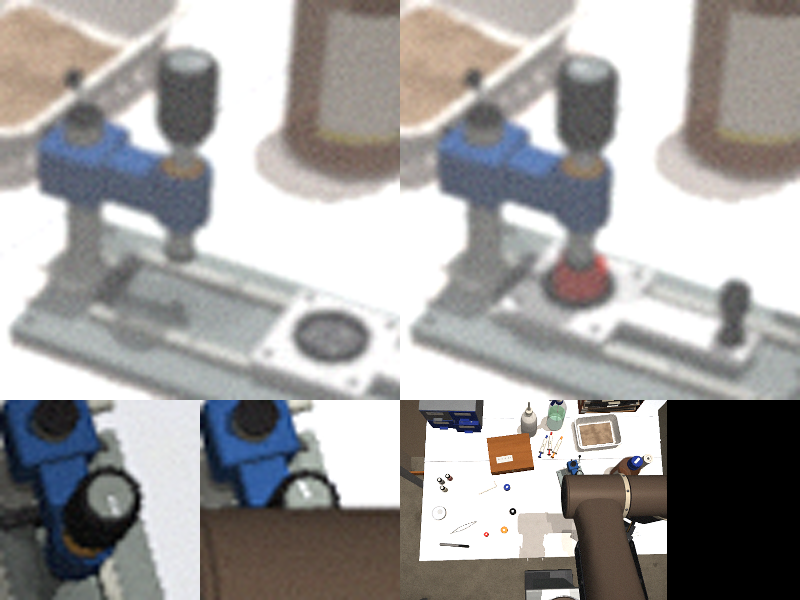

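The final view shows the probe down on the mount and the tray home. The knob sank 5.2 mm, about 94° of the 172° turned, leaving about 80–90° of slip, which is three clicks. The robot is clear.

```bash
python3 -c "
from plant import job;print(job.close_job())"
```

```text
the job is handed in; nothing more can be done
None
```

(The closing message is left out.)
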